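# Lock the bayonet lid on the filter housing

## Robot

A 6-joint arm with a two-finger parallel gripper is mounted at the origin on a cart in front of the work surface, level with it; the furniture and walls round the work are solid. World frame = base frame: x ahead of the robot, y to its left, z up, the work surface at z = 0. Lengths are in m, angles in rad, forces in N, time in s.
With the tool pointing down it reaches from about 0.35 to 0.975 m from the base axis. Payload 4.9 kg.
Tool frame: the origin (TCP) lies between the finger pads; the fingertips stand 19 mm ahead of it and the grasp point (between the pads) is the TCP; z points along the fingers, y is the line along which they close (so a half turn about z gives the same grasp; the last joint's range is limited). The gripper opens to 85 mm and grips with 20 to 120 N. Pads are 22 mm wide; open, the fingers measure 114 mm over their backs; the gripper's body (76 mm by 85 mm) begins 54 mm behind the grasp point. The pads swing forward as they close: fully open they stand 13 mm farther back than shut.
Start: joints at [-1.424, 0.053, 1.613, -0, 1.476, -0.119], TCP at [0.164, -0.603, 0.25] pointing down, gripper open.
Joint ranges: [-3.01, 3.01], [-1.01, 2.22], [0.06, 2.58], [-1.02, 4.17], [0.09, 2.62], [-3.14, 3.14]. Speed limits (rad/s): [2.57, 2.57, 3.14, 3.14, 3.14, 3.14].

## Interface

Orientations are given as a rotation vector (axis times angle).
In Python, from station import ctrl gives the robot as it stands. The module is installed in compiled form; this text tells all that it offers.
- The arm moves only by the tool servo_tool, never from a script. Its argument "increments" is a list that holds one entry, the list of rows, each a list of 5 numbers: the finger opening in cm, from 0 to 8.54, then the shift along the tool's x, y, z in cm, then the turn about the tool's z in degrees. A call has 1 to 5 rows; each row is the pose to reach, as a shift and turn from the pose commanded when the call began, along the tool's axes at that moment; what a row does not reach only later rows make up. A row lasts 1/10 s, in which the tool goes at most 50 mm and 8.59 degrees, less where a joint would pass 70% of its speed; a pose out of reach is approached as far as the arm can. A call with a gripper value outside its range is refused whole. The fingers move at their own pace and stop on an object; "newtons" is the grip in N (left out, the last holds). Time passes only in rows, so rows that repeat a pose let the fingers close. It gives the time, the measured TCP pose, the force, the opening and the grip force at its end, in the units of the state.
- ctrl.get_obs(): the state, without advancing time (a new reading comes with each control period).
- ctrl.get_image(name): name is "scene" or "top" or "wrist"; returns a dict with "img" (384x512x3 uint8, red, green, blue), "fx", "fy", "cx", "cy" (pixels), "rvec" (rotation vector, rad) and "tvec" (3), from world to camera coordinates, as OpenCV has them; the wrist camera has in their place "mount" (4x4, takes a point from camera to tool coordinates, whose origin is the TCP and whose axes are the flange's). Camera axes: x right, y down, z forward; pixel columns grow to the right and rows downward; lengths in m; the calibration is good to about 2 mm. A picture is of the moment at which its call begins: read the wrist's pose just before it. There is no depth.
- ctrl.finish_job(): hands the job in; it is judged then, once.
The state is a dict: "t": time; "q": joint angles; "dq": joint speeds; "effort": joint torques, N m; "tool_pos": TCP position; "tool_rot": TCP orientation; "contact_force": force on the tool from outside, world axes, zero at the start; "wrist_torque": the same for the moment, N m; "opening": finger opening in m; "grip_force": force on a finger pad.
Only numpy, scipy, OpenCV 4.12 (cv2) and the standard library are available. Lean on these libraries where they do the work, as an engineer would, in place of code of your own. Each camera call takes 0.05 s, during which the arm holds its last target. There are 200 camera calls.

## Task

Pull the drawer of the grey parts cabinet all the way out to its stop and take out the filter lid. Set the lid in the open neck of the filter housing with its lugs in the two slots, push it down against the spring, turn it clockwise (seen from above) by just under a quarter turn until its grip bar lines up with the housing's two pipe stubs, and let the spring lift it so that it clicks home and stays locked, level and at rest; it turns easily when pushed down far enough, so never force it. Leave the things standing around where they are; the drawer may stay open.

Things in the scene. Friction and masses are not known exactly. Their poses are not given: they have to be found in the camera images.
- cabinet: grey box, 220 mm deep, 210 wide, 100 high, fixed on the bench (a 3 mm cloth lies under it), with one drawer in its front (-x) face; origin at the centre of its underside, z up. The drawer inside: 175 (x) x 168 mm (y), inner floor 22 mm and side rims 78 mm above the cabinet's underside
- cabinet_drawer0 (a joint): the drawer: 0 closed, 0.150 m at its stop when fully out; it slides along -x of the cabinet with about 1 N friction
- cabinet_drawer0_handle (a point): middle of the drawer's bar handle: a level steel bar 11 mm thick and 105 mm long, 35 mm in front of the drawer front, 65 mm above the bench top (38 below the cabinet's top). y runs along the bar, -x points out of the cabinet (pull), z up. The lid stands in the drawer, 115 to 145 mm behind the handle
- lid_center (a point): the filter lid's centre, on its axis, 26 mm above its underside. z up; x along its grip bar and its lugs. The bar is on top: 66 mm long (x), 18 thick (y; grasp it across y), from 2 to 26 mm above this point; below it the flange, 80 mm across, from 4 mm below to 2 mm above this point. Turned by half a turn it is the same
- filter_lid: the filter lid: dark steel, 52 mm high, 0.16 to 0.26 kg, standing upright in the drawer; origin at the centre of its underside, axes as its centre. Below the flange a round plug, 52 mm across and 22 high, with two lugs at +x and -x: 14 mm wide, 3 to 9 mm above the underside, tips 34 mm from the axis
- housing_mouth (a point): centre of the housing's top rim, 85 mm above its underside. x along its pipe stubs, z up. In the neck (57 mm bore) an inner rim has two opposite slots, about 20 mm wide, on the line 80 degrees anticlockwise from x (seen from above), with a rib outside at each. Bring the lid's x onto the slot line (either way round, within 5 degrees) to let the lugs in
- filter_housing: aluminium canister, 91 mm across, 85 high, open upward, on a 112 mm square foot fixed to the bench; two pipe stubs along its x reach 72 mm from the axis, 36 mm up. Origin under its centre, axes as the mouth. Turn the lid, held down, 80 degrees clockwise until its x lies along this x; stops block more than 10 degrees further and the wrong way
- spring_plate (a joint): sprung plate in the neck on which the lid rests: 0 up (lid centre 18 mm above the mouth point), grows as pushed down, 4.6 N at 0 and 0.5 N more per mm. The lugs are free to turn with the lid centre 4 to 8 mm above the mouth (at 4 the flange meets the rim). Let up after the turn, the spring lifts it into notches: locked at 13 mm
- grease_pot: red grease pot with white screw lid, 49 mm across, 41 high, upright; origin at the centre of its underside
- jar_white: small pot with white screw lid, 54 mm across, 89 high; origin at the centre of its underside
- gear_shaft: gearbox shaft with two pinions, 98 mm long, 28 thick, lying; origin under its middle

How it is judged:
By the outcome, as a careful person would: the job done as asked, in the order asked, and still so for the second after the job is handed in, with the robot touching nothing.
It also fails if it takes over 61 s, if anything falls off the work surface, if the arm or the gripper's body presses on something with over 40 N, if the wrist force passes 120 N, or if a joint passes its speed limit or range.

## Working session

There is one attempt and no reset: what is moved stays moved. The work goes in short steps, Python scripts to look and compute and a tool call to move; the robot and the scene stay as the last step left them, time stands still between calls to the robot, and variables do not carry over. Pictures are saved under pics/ and viewed, at most 10 in all, crops included, and the job is handed in when it is done.

Besides the shell and the picture viewer there is one more tool, called after "Emit:" as a command line: name --argument value ..., lists and objects as JSON in quotes. servo_tool: Moves the arm, as the interface text tells. Its arguments: {"type":"object","properties":{"increments":{"type":"array"},"newtons":{"type":"number"}},"required":["increments"]}

```bash
mkdir -p pics
cat > h.py <<'E'
import numpy as np, cv2
from scipy.spatial.transform import Rotation as R
from station import ctrl
def snap(name,fn,crop=None,scale=1):
    o=ctrl.get_obs(); d=ctrl.get_image(name)
    im=cv2.cvtColor(d["img"],cv2.COLOR_RGB2BGR)
    if crop: x0,y0,x1,y1=crop; im=im[y0:y1,x0:x1]
    if scale!=1: im=cv2.resize(im,None,fx=scale,fy=scale,interpolation=cv2.INTER_CUBIC)
    cv2.imwrite("pics/"+fn,im); return o,d
def cam(d,o=None):
    K=np.array([[d["fx"],0,d["cx"]],[0,d["fy"],d["cy"]],[0,0,1]])
    if "mount" in d:
        T=np.eye(4);T[:3,:3]=R.from_rotvec(o["tool_rot"]).as_matrix();T[:3,3]=o["tool_pos"]
        T=T@np.array(d["mount"]); return K,T[:3,:3],T[:3,3]
    A=R.from_rotvec(np.ravel(d["rvec"])).as_matrix(); return K,A.T,-A.T@np.ravel(d["tvec"])
def onplane(c,uv,z):
    K,A,p=c; r=A@np.linalg.solve(K,[uv[0],uv[1],1]); return p+r*(z-p[2])/r[2]
def proj(c,X):
    K,A,p=c; v=K@(A.T@(np.array(X)-p)); return v[:2]/v[2]
E
python3 - <<'E'
from h import *
import pickle
ims=[]
for n in("scene","top"):
    o,d=snap(n,n+"0.png",None,1.5); pickle.dump(cam(d),open(n+".pkl","wb")); print(n,cam(d)[2])
o,d=snap("wrist","wrist0.png"); print(o); print(d["mount"],d["fx"])
E
```

```text
scene [ 0.24404321 -1.06063686  0.69181435]
top [ 0.47272783 -0.31590833  1.20101548]
{'t': 0.1, 'q': array([-1.42396739e+00,  5.32863796e-02,  1.61415473e+00,  2.15105017e-05,
        1.47600763e+00, -1.19017312e-01]), 'dq': array([-1.82213127e-04, -2.58204003e-03, -4.32572421e-03, -5.92757764e-06,
        3.09545597e-05, -6.61738658e-04]), 'effort': array([ 1.38246058e-03, -3.94898236e+01, -3.71362638e+01, -8.79786057e-05,
        3.88663524e-03,  3.41012935e-06]), 'tool_pos': array([ 0.16412112, -0.60251832,  0.24918986]), 'tool_rot': array([-3.11204038e+00, -4.16112484e-01,  6.90687199e-06]), 'contact_force': array([-0.29370827, -0.93856062, -0.8066424 ]), 'wrist_torque': array([-0.01919767,  0.01062397,  0.04775813]), 'grip_force': 0.0, 'opening': 0.0852157982396563}
[[ 2.03212823e-03 -9.64453989e-01 -2.64243021e-01  6.65953671e-02]
 [ 9.99997908e-01  2.02211583e-03  3.09890125e-04 -1.18531777e-03]
 [ 2.35455228e-04 -2.64243098e-01  9.64456080e-01 -1.22490863e-01]
 [ 0.00000000e+00  0.00000000e+00  0.00000000e+00  1.00000000e+00]] 304.70139050805074
```

View pics/scene0.png

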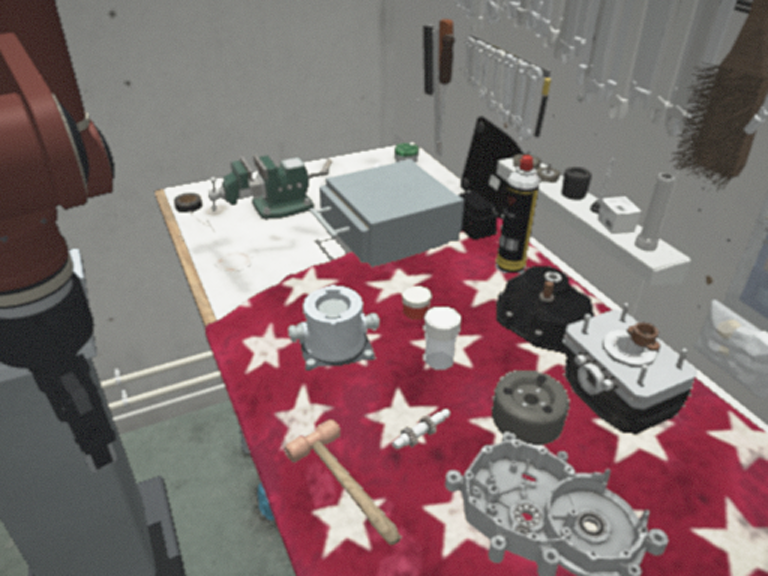

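View pics/top0.png

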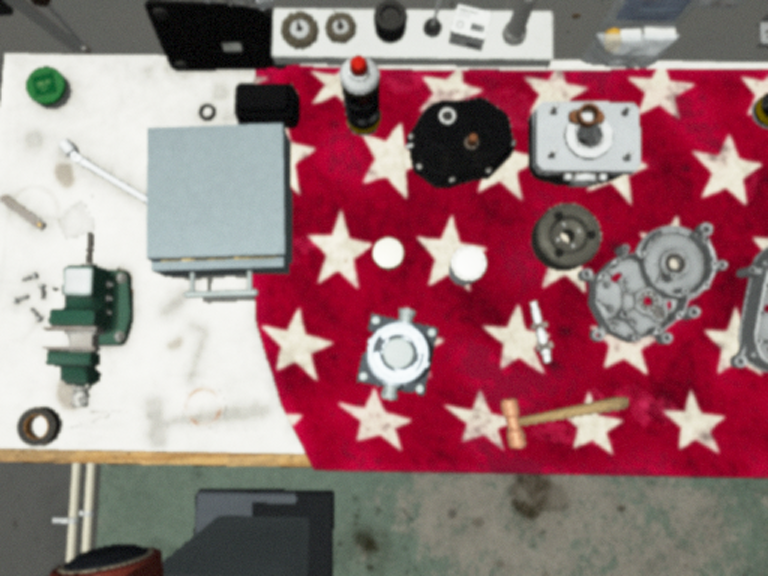

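Scene: cabinet at the left-far end (top view 150–290, 123–272 in the 1.5x image), handle at about (186–257, 295), housing at (398, 350) with stubs at (404, 313) and (390, 392). I'll enlarge this area.

Run:
```python
from h import *
snap("top","topc.png",(95,155,295,275),4)
```

```text
(no output)
```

View pics/topc.png

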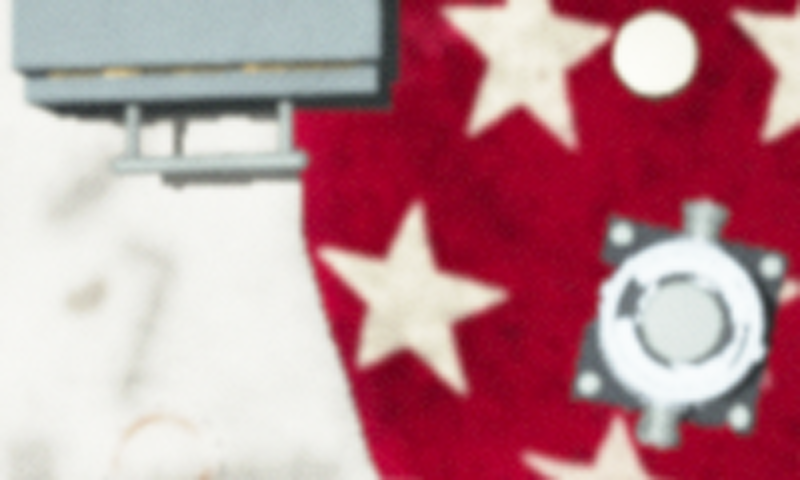

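Run:
```python
from h import *
import pickle
c=pickle.load(open("top.pkl","rb"))
f=lambda u,v,z:onplane(c,(95+(u+.5)/4-.5,155+(v+.5)/4-.5),z)
def sh(n,a,b):
    d=a-b; print(n,((a+b)/2).round(4),"len",np.linalg.norm(d).round(4),"ang",np.degrees(np.arctan2(d[1],d[0])).round(2))
sh("handle",f(115,165,.067),f(307,159,.067))
sh("cabfront",f(14,70,.103),f(380,62,.103))
sh("stub",f(706,206,.040),f(657,441,.040))
sh("rim",f(601,320,.085),f(766,320,.085)); sh("rim",f(683,236,.085),f(683,405,.085))
sh("foot",f(612,215,.003),f(750,430,.003)); sh("foot",f(790,255,.003),f(575,398,.003))
```

```text
handle [ 0.5951 -0.055   0.067 ] len 0.112 ang 92.62
cabfront [ 0.6458 -0.0531  0.103 ] len 0.2079 ang 92.06
stub [ 0.5069 -0.3305  0.04  ] len 0.1409 ang -11.08
rim [ 0.5071 -0.3309  0.085 ] len 0.0934 ang 90.87
rim [ 0.507  -0.3307  0.085 ] len 0.0953 ang 0.73
foot [ 0.5085 -0.3303  0.003 ] len 0.1546 ang 33.56
foot [ 0.5058 -0.3317  0.003 ] len 0.1568 ang -55.64
```

Housing centre is about (0.507, -0.331) with its x at -11.1° (rim, stubs and foot agree). The handle is at about (0.595, -0.055), cabinet yaw about 2.3°. Next I move over the handle.

Emit:
servo_tool --increments '[[[2.4, 4, -2.96, 0, 0], [2.4, 8, -5.92, 0, 0], [2.4, 12, -8.88, 0, 0], [2.4, 16, -11.84, 0, 0], [2.4, 20, -14.8, 0, 0]]]'

```text
t: 0.7
tool_pos: [0.319, -0.4059, 0.2501]
tool_rot: [-3.114, -0.415, -0.0]
contact_force: [0.8, -0.2, 0.3]
opening: 0.0241
grip_force: 0.0
```

Emit:
servo_tool --increments '[[[2.4, 4, -2.96, 0, 0], [2.4, 8, -5.92, 0, 0], [2.4, 12, -8.88, 0, 0], [2.4, 16, -11.84, 0, 0], [2.4, 20, -14.8, 0, 0]]]'

```text
t: 1.2
tool_pos: [0.4732, -0.2105, 0.2503]
tool_rot: [3.114, 0.416, 0.0]
contact_force: [1.7, -0.5, 0.2]
opening: 0.024
grip_force: 0.0
```

Emit:
servo_tool --increments '[[[2.4, 4, -2.96, 0, -8], [2.4, 8, -5.92, 0, -16], [2.4, 12, -8.88, 0, -24], [2.4, 15.2, -11.3, 0, -32], [2.4, 15.2, -11.3, 0, -40]]]'

```text
t: 1.7
tool_pos: [0.5911, -0.0595, 0.2498]
tool_rot: [-2.774, -1.471, -0.001]
contact_force: [-0.5, -0.6, 0.4]
opening: 0.0237
grip_force: 0.0
```

Emit:
servo_tool --increments '[[[2.4, 0, 0, 0, -8], [2.4, 0, 0, 0, -16], [2.4, 0, 0, 0, -24], [2.4, 0, 0, 0, -32], [2.4, 0, 0, 0, -37]]]'

```text
t: 2.2
tool_pos: [0.5892, -0.0633, 0.25]
tool_rot: [-2.172, -2.269, 0.0]
contact_force: [0.8, -0.2, 0.4]
opening: 0.024
grip_force: 0.0
```

```bash
cat >> h.py <<'E'
def to(x,y,z,yaw,o=None):
    "shift (cm, tool axes) and turn (deg) from the present pose to a tool-down pose with tool x at yaw"
    o=o or ctrl.get_obs(); A=R.from_rotvec(o["tool_rot"]).as_matrix()
    s=A.T@(np.array([x,y,z])-o["tool_pos"])*100
    y0=np.degrees(np.arctan2(A[1,0],A[0,0])); t=-((yaw-y0+90)%180-90)
    print("t",round(o["t"],2),"pos",o["tool_pos"].round(4),"yaw",round(y0,2),"down",A[:,2].round(4),"q6",o["q"][5].round(2),"| shift",s.round(2),"turn",round(t,2),"open",o["opening"].round(4),"F",o["contact_force"].round(1))
E
python3 - <<'E'
from h import *
o,d=snap("wrist","w1.png",None,1.5)
to(.595,-.055,.065,92.3,o); c=cam(d,o); print([(proj(c,p)*1.5).round() for p in ([.595,-.0025,.065],[.595,-.1075,.065])])
E
```

```text
Traceback (most recent call last):
  File "h.py", line 25, in to
    print("t",round(o["t"],2),"pos",o["tool_pos"].round(4),"yaw",round(y0,2),"down",A[:,2].round(4),"q6",o["q"][5].round(2),"| shift",s.round(2),"turn",round(t,2),"open",o["opening"].round(4),"F",o["contact_force"].round(1))
                                                                                                                                                                          ^^^^^^^^^^^^^^^^^^
AttributeError: 'float' object has no attribute 'round'
```

View pics/w1.png

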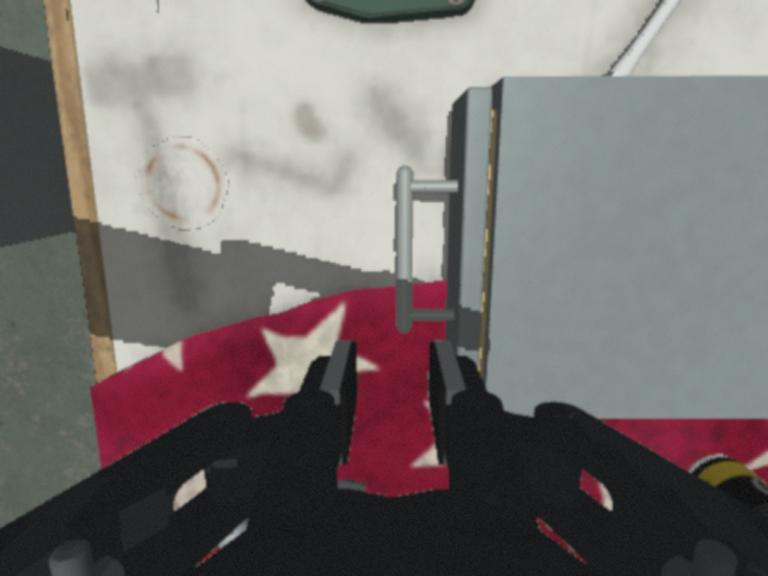

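Wrist view: bar from (404,168) to (404,330), fingers below it. I compare it with the estimate.

```bash
sed -i 's/o\["opening"\].round(4)/round(o["opening"],4)/' h.py
python3 - <<'E'
from h import *
o,d=snap("wrist","w1.png",None,1.5); c=cam(d,o)
a,b=[onplane(c,(x/1.5,y/1.5),.067) for x,y in((404,167),(404,332))]
m=(a+b)/2; print(m,np.linalg.norm(a-b),np.degrees(np.arctan2(*(a-b)[1::-1])))
to(m[0],m[1],.065,92.3,o)
E
```

```text
[ 0.59633047 -0.05498327  0.067     ] 0.1136196878266386 93.07562509956385
t 2.25 pos [ 0.5892 -0.0633  0.25  ] yaw 92.57 down [-6.e-04  1.e-04 -1.e+00] q6 -0.28 | shift [ 0.8   0.76 18.5 ] turn 0.27 open 0.0241 F [-0.6  0.2 -0. ]
```

Emit:
servo_tool --increments '[[[2.4, 0.8, 0.7, 3, 0], [2.4, 0.8, 0.7, 6, 0], [2.4, 0.8, 0.7, 9, 0], [2.4, 0.8, 0.7, 11, 0], [2.4, 0.8, 0.7, 13, 0]]]'

```text
t: 2.8
tool_pos: [0.5955, -0.055, 0.1187]
tool_rot: [-2.18, -2.261, 0.001]
contact_force: [0.2, -0.3, -0.5]
opening: 0.0238
grip_force: 0.0
```

Emit:
servo_tool --increments '[[[2.4, 0, 0, 1.5, 0], [2.4, 0, 0, 3, 0], [2.4, 0, 0, 4.5, 0], [2.4, 0, 0, 5.5, 0], [2.4, 0, 0, 5.5, 0]]]'

```text
t: 3.3
tool_pos: [0.5977, -0.0552, 0.0664]
tool_rot: [2.176, 2.262, 0.003]
contact_force: [-0.1, -0.4, 0.5]
opening: 0.0238
grip_force: 0.0
```

Emit:
servo_tool --increments '[[[0.5, 0, 0, 0, 0], [0.5, 0, 0, 0, 0], [0.5, 0, 0, 0, 0], [0.5, 0, 0, 0, 0]]]' --newtons 40

```text
t: 3.7
tool_pos: [0.5966, -0.0553, 0.0659]
tool_rot: [2.177, 2.263, 0.001]
contact_force: [0.6, -0.1, 3.8]
opening: 0.0094
grip_force: 39.1
```

Run:
```python
from h import *
to(.4455,-.061,.065,92.3)
```

```text
t 3.7 pos [ 0.5966 -0.0553  0.0659] yaw 92.23 down [ 1.4e-03 -4.0e-04 -1.0e+00] q6 -0.26 | shift [  0.02 -15.12   0.07] turn -0.07 open 0.0094 F [ 0.6 -0.1  3.8]
```

Emit:
servo_tool --increments '[[[0.5, 0, -1.5, 0, 0], [0.5, 0, -3.5, 0, 0], [0.5, 0, -5.5, 0, 0], [0.5, 0, -7.5, 0, 0], [0.5, 0, -9.5, 0, 0]]]'

```text
t: 4.2
tool_pos: [0.5011, -0.0597, 0.0659]
tool_rot: [2.176, 2.262, -0.0]
contact_force: [1.3, -3.7, 3.5]
opening: 0.0096
grip_force: 41.1
```

Emit:
servo_tool --increments '[[[0.5, 0, -1.5, 0, 0], [0.5, 0, -3, 0, 0], [0.5, 0, -4.5, 0, 0], [0.5, 0, -5.2, 0, 0], [0.5, 0, -5.5, 0, 0]]]'

```text
t: 4.7
tool_pos: [0.4496, -0.062, 0.066]
tool_rot: [2.171, 2.255, 0.011]
contact_force: [23.5, -3.2, -17.6]
opening: 0.0094
grip_force: 39.7
```

Emit:
servo_tool --increments '[[[0.5, 0, -0.3, 0, 0], [0.5, 0, -0.6, 0, 0], [0.5, 0, -0.6, 0, 0]]]'

```text
t: 5.0
tool_pos: [0.4494, -0.0621, 0.0662]
tool_rot: [2.164, 2.245, 0.029]
contact_force: [43.8, -1.3, -33.7]
opening: 0.0097
grip_force: 39.1
```

Emit:
servo_tool --increments '[[[0.5, 0, 0.4, 0, 0], [0.5, 0, 0.7, 0, 0], [2.4, 0, 0.7, 0, 0], [2.4, 0, 0.7, 0, 0], [2.4, 0, 0.7, 0, 0]]]'

```text
t: 5.5
tool_pos: [0.4466, -0.0607, 0.0649]
tool_rot: [-2.177, -2.263, 0.0]
contact_force: [0.3, 0.3, 0.2]
opening: 0.0239
grip_force: 0.3
```

Emit:
servo_tool --increments '[[[2.4, 0, 0, -2, 0], [2.4, 0, 0, -5, 0], [2.4, 0, 0, -9, 0], [2.4, 0, 0, -13, 0], [2.4, 0, 0, -18, 0]]]'

```text
t: 6.0
tool_pos: [0.4454, -0.0602, 0.2446]
tool_rot: [-2.175, -2.261, 0.003]
contact_force: [1.4, -0.3, -0.6]
opening: 0.024
grip_force: 0.0
```

Run:
```python
from h import *
o,d=snap("wrist","w2.png"); c=cam(d,o)
to(.4455,-.061,.065,92.3,o)
im=cv2.imread("pics/w2.png")
dt=ctrl.get_image("top"); t=cv2.cvtColor(dt["img"],cv2.COLOR_RGB2BGR)[100:260,80:240]
w=cv2.resize(im,(768,576))
cv2.imwrite("pics/t2.png",cv2.resize(t,None,fx=3.75,fy=3.75,interpolation=cv2.INTER_CUBIC)); cv2.imwrite("pics/w2b.png",w)
print(proj(c,[.575,-.056,.051])*1.5)
```

```text
t 6.0 pos [ 0.4454 -0.0602  0.2446] yaw 92.23 down [-0.0044  0.0018 -1.    ] q6 -0.34 | shift [-0.11  0.08 17.96] turn -0.07 open 0.024 F [ 1.4 -0.3 -0.6]
[577.67639341 263.89045023]
```

View pics/w2b.png

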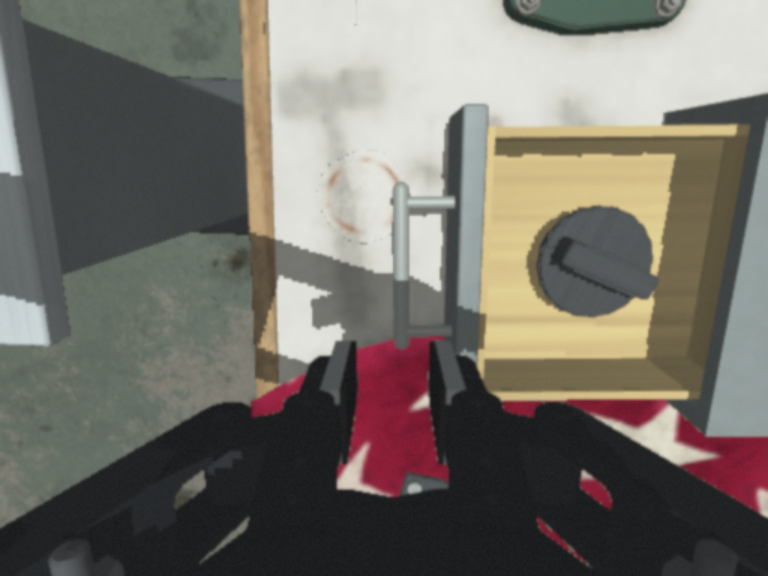

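Drawer is open. The lid's flange spans about (540–653, 206–317), centre about (597, 261), and its bar runs from about (565, 252) to (655, 285). I'll move to see it centrally.

Run:
```python
from h import *
o,d=snap("wrist","w3.png"); c=cam(d,o)
L,Rr,T,B=[onplane(c,(x/1.5,y/1.5),.053) for x,y in((539,262),(653,260),(597,205),(596,318))]
print(L,Rr,T,B); m=(L+Rr)/2
a,b=[onplane(c,(x/1.5,y/1.5),.077) for x,y in((569,251),(657,285))]; print((a+b)/2,np.linalg.norm(a-b),np.degrees(np.arctan2(*(b-a)[1::-1])))
print(m); to(m[0],m[1]-.07,.25,92.3,o)
```

```text
[ 0.55852335 -0.05991862  0.053     ] [ 0.64130525 -0.05524028  0.053     ] [ 0.59412383 -0.01765466  0.053     ] [ 0.60691128 -0.10104858  0.053     ]
[ 0.60104539 -0.05728035  0.077     ] 0.06705351279206336 -18.328375940941836
[ 0.5999143  -0.05757945  0.053     ]
t 6.1 pos [ 0.4501 -0.0616  0.2533] yaw 92.24 down [ 0.0126 -0.0035 -0.9999] q6 -0.34 | shift [-7.17 14.71  0.54] turn -0.06 open 0.0239 F [-0.4  0.   0.8]
```

Emit:
servo_tool --increments '[[[4, -0.5, 3.5, 0, 0], [4, -1, 7, 0, 0], [4, -1.5, 10.5, 0, 0], [4, -2, 13, 0, 0], [4, -2, 14, 0, 0]]]'

```text
t: 6.65
tool_pos: [0.5882, -0.0754, 0.2424]
tool_rot: [-2.175, -2.261, 0.003]
contact_force: [-1.0, -0.5, -0.8]
opening: 0.0402
grip_force: 0.0
```

Emit:
servo_tool --increments '[[[4, 0, 0, 0, 0], [4, 0, 0, 0, 0]]]'

```text
t: 6.85
tool_pos: [0.5866, -0.0751, 0.2441]
tool_rot: [-2.176, -2.263, 0.002]
contact_force: [-1.2, 0.4, 0.7]
opening: 0.0399
grip_force: 0.0
```

Run:
```python
from h import *
import pickle
o,d=snap("wrist","w4.png",None,1.5); c=cam(d,o); pickle.dump((o,c),open("w4.pkl","wb"))
to(.6,-.0575,.2,92.3,o)
```

```text
t 6.85 pos [ 0.5866 -0.0751  0.2441] yaw 92.24 down [-2.5e-03  6.0e-04 -1.0e+00] q6 -0.29 | shift [1.7  1.42 4.41] turn -0.06 open 0.0399 F [-1.2  0.4  0.7]
```

View pics/w4.png

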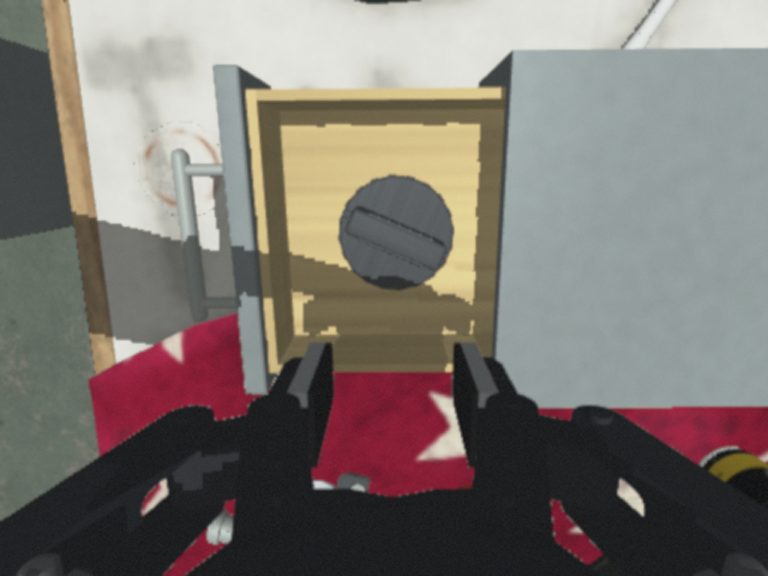

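Lid flange is at x 338–453, y 175–290. The bar's end midpoints are about (351,221) and (441,256).

Run:
```python
from h import *
import pickle
o,c=pickle.load(open("w4.pkl","rb"))
g=lambda x,y,z:onplane(c,(x/1.5,y/1.5),z)
a,b=g(338,232,.053),g(453,232,.053); print(a,b,(a+b)/2); a,b=g(396,175,.053),g(396,290,.053); print((a+b)/2)
a,b=g(351,221,.077),g(441,256,.077); print((a+b)/2,np.linalg.norm(a-b)); y=np.degrees(np.arctan2(*(b-a)[1::-1])); print(y)
m=.5*(a+b); to(.5855,-.0565,.075,y,o)
```

```text
[ 0.54756234 -0.05516721  0.053     ] [ 0.62669082 -0.05187687  0.053     ] [ 0.58712658 -0.05352204  0.053     ]
[ 0.58755854 -0.0551725   0.053     ]
[ 0.58768354 -0.05424155  0.077     ] 0.06174503239134085
-18.995634724583553
t 6.85 pos [ 0.5866 -0.0751  0.2441] yaw 92.24 down [-2.5e-03  6.0e-04 -1.0e+00] q6 -0.29 | shift [ 1.85  0.   16.91] turn -68.77 open 0.0399 F [-1.2  0.4  0.7]
```

Emit:
servo_tool --increments '[[[4, 0.5, 0, 1, -8.4], [4, 1, 0.1, 2, -16.8], [4, 1.5, 0.1, 3, -25.2], [4, 2.07, 0.15, 4, -33.6], [4, 2.07, 0.15, 5, -42]]]'

```text
t: 7.4
tool_pos: [0.5874, -0.054, 0.1952]
tool_rot: [1.212, 2.898, 0.0]
contact_force: [0.7, -0.1, 0.7]
opening: 0.04
grip_force: 0.0
```

Emit:
servo_tool --increments '[[[4, 0, 0, 1, -8.4], [4, 0, 0, 2, -16.8], [4, 0, 0, 3, -25.2], [4, 0, 0, 4, -27], [4, 0, 0, 4, -27]]]'

```text
t: 7.9
tool_pos: [0.5865, -0.0543, 0.1538]
tool_rot: [-0.512, -3.096, -0.0]
contact_force: [-1.4, 0.2, -0.4]
opening: 0.0399
grip_force: 0.0
```

Run:
```python
from h import *
to(.5875,-.0545,.074,161)
```

```text
t 7.9 pos [ 0.5865 -0.0543  0.1538] yaw 161.22 down [-3.1e-03  7.0e-04 -1.0e+00] q6 -1.46 | shift [-0.12  0.02  7.98] turn 0.22 open 0.0399 F [-1.4  0.2 -0.4]
```

Emit:
servo_tool --increments '[[[4, -0.1, 0, 3, 0], [4, -0.1, 0, 5.5, 0], [4, -0.1, 0, 7, 0], [4, -0.1, 0, 7.85, 0], [4, -0.1, 0, 7.85, 0]]]'

```text
t: 8.4
tool_pos: [0.5887, -0.0549, 0.076]
tool_rot: [-0.512, -3.098, -0.0]
contact_force: [-0.4, -0.1, 0.4]
opening: 0.0404
grip_force: 0.0
```

Emit:
servo_tool --increments '[[[1.2, 0, 0, 0, 0], [1.2, 0, 0, 0, 0], [1.2, 0, 0, 0, 0], [1.2, 0, 0, 0, 0]]]' --newtons 60

```text
t: 8.8
tool_pos: [0.5907, -0.0553, 0.0786]
tool_rot: [0.512, 3.096, -0.0]
contact_force: [-0.6, -0.2, 5.6]
opening: 0.0166
grip_force: 61.7
```

Run:
```python
from h import *
to(.5875,-.0545,.074,161)
```

```text
t 8.8 pos [ 0.5907 -0.0553  0.0786] yaw 161.23 down [ 3.e-03 -7.e-04 -1.e+00] q6 -1.46 | shift [ 0.33 -0.02  0.46] turn 0.23 open 0.0166 F [-0.6 -0.2  5.6]
```

Emit:
servo_tool --increments '[[[1.2, 0, 0, -1, 0], [1.2, 0, 0, -3.5, 0], [1.2, 0, 0, -7, 0], [1.2, 0, 0, -10.5, 0], [1.2, 0, 0, -12, 0]]]'

```text
t: 9.3
tool_pos: [0.5908, -0.0553, 0.2009]
tool_rot: [0.511, 3.094, -0.0]
contact_force: [0.5, -0.6, -0.8]
opening: 0.0169
grip_force: 60.8
```

Emit:
servo_tool --increments '[[[1.2, 0, -4, 0, 0], [1.2, 0, -8, 0, 0], [1.2, 0, -12, 0, 0], [1.2, -0.3, -16, 0, 0], [1.2, -0.5, -20, 0, 0]]]'

```text
t: 9.8
tool_pos: [0.5286, -0.247, 0.1955]
tool_rot: [-0.512, -3.098, -0.001]
contact_force: [0.7, 0.4, -1.2]
opening: 0.0165
grip_force: 60.8
```

Emit:
servo_tool --increments '[[[1.2, -0.3, -3, 0, 8], [1.2, -0.5, -6, 0, 16], [1.2, -0.5, -8.8, 0, 24], [1.2, -0.5, -8.8, 0, 32], [1.2, -0.5, -8.8, 0, 40]]]'

```text
t: 10.3
tool_pos: [0.5052, -0.3314, 0.1952]
tool_rot: [-1.551, -2.729, -0.001]
contact_force: [-0.7, 0.2, -1.3]
opening: 0.0162
grip_force: 60.8
```

Emit:
servo_tool --increments '[[[1.2, 0, 0, 0, 8], [1.2, 0, 0, 0, 16], [1.2, 0, 0, 0, 24], [1.2, 0, 0, 0, 32], [1.2, 0, 0, 0, 40]]]'

```text
t: 10.8
tool_pos: [0.5056, -0.3304, 0.1953]
tool_rot: [-2.389, -2.036, 0.001]
contact_force: [-0.4, -0.2, -1.3]
opening: 0.0166
grip_force: 60.8
```

Emit:
servo_tool --increments '[[[1.2, 0, 0, 0, 7], [1.2, 0, 0, 0, 12], [1.2, 0, 0, 0, 12], [1.2, 0, 0, 0, 12], [1.2, 0, 0, 0, 12]]]'

```text
t: 11.3
tool_pos: [0.506, -0.3308, 0.1963]
tool_rot: [-2.584, -1.786, 0.0]
contact_force: [-0.4, -1.3, -1.2]
opening: 0.0164
grip_force: 60.8
```

Run:
```python
from h import *
import pickle
o,d=snap("wrist","w5.png",None,1.5); c=cam(d,o)
to(.507,-.3307,.2,68.9,o)
print("proj mouth",[(proj(c,p)*1.5).round() for p in([.507,-.3307,.085],[.507,-.3307+.0455,.085])],"grip",o["grip_force"])
d=ctrl.get_image("scene"); im=cv2.cvtColor(d["img"],cv2.COLOR_RGB2BGR)[130:250,150:310]
cv2.imwrite("pics/s5.png",cv2.resize(im,None,fx=4.5,fy=4.5,interpolation=cv2.INTER_CUBIC)); pickle.dump((o,c,cam(d)),open("w5.pkl","wb"))
```

```text
t 11.3 pos [ 0.506  -0.3308  0.1963] yaw 69.3 down [-7.e-04  6.e-04 -1.e+00] q6 -0.34 | shift [ 0.04  0.09 -0.37] turn 0.4 open 0.0164 F [-0.4 -1.3 -1.2]
proj mouth [array([395., 293.]), array([364., 212.])] grip 60.82815170288086
```

View pics/w5.png

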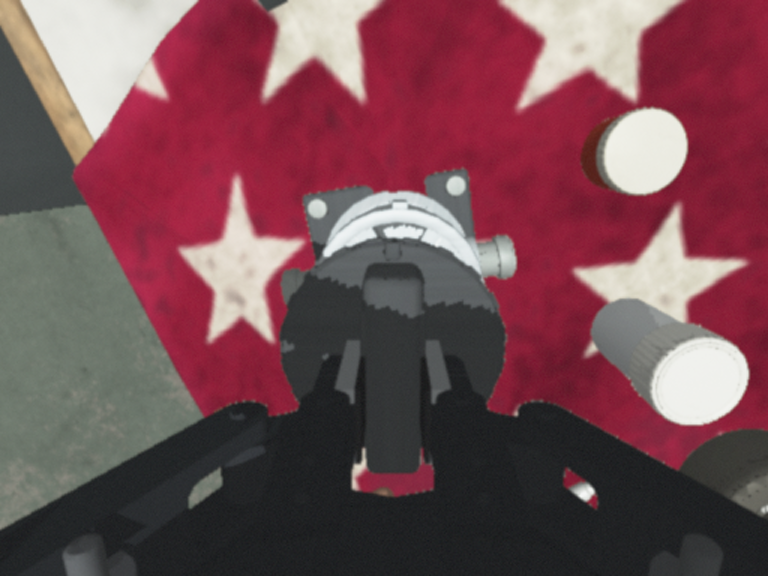

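View pics/s5.png

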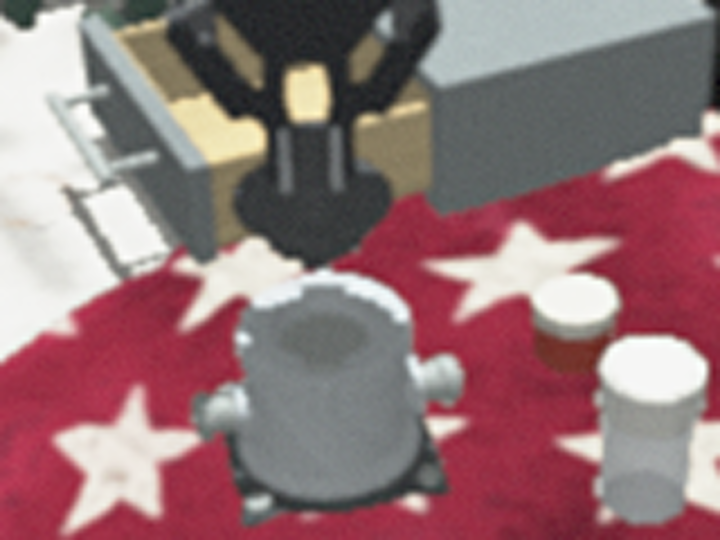

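The lid is held level with its bar in column 394 (rows 265–470) and flange spanning columns 281–506 (top row about 237). The housing rim behind has its slot and rib at column about 400 (rows 205/232). I check offsets.

Run:
```python
from h import *
import pickle
from scipy.optimize import least_squares
o,c,cs=pickle.load(open("w5.pkl","rb"))
A=R.from_rotvec(o["tool_rot"]).as_matrix(); p=o["tool_pos"]
P=lambda x:proj(c,p+A@np.array(x))*1.5
th=np.linspace(0,2*np.pi,361)
def feats(v):
    x,y,z=v
    f=np.array([P([x+.04*np.cos(t),y+.04*np.sin(t),z-.002]) for t in th])
    e1=P([x+.033,y,z-.026]); e2=P([x-.033,y,z-.026])
    return np.array([f[:,0].min(),f[:,0].max(),f[:,1].min(),e1[0],e1[1],e2[1]])
m=np.array([281,506,237,394.5,265,470])
s=least_squares(lambda v:feats(v)-m,[0,0,.024],x_scale=.01); print("lid centre in tool mm",s.x*1e3,s.fun.round(1))
a=np.radians(68.9); u=np.array([np.cos(a),np.sin(a),0]); H=np.array([.507,-.3307,.085])
print("rib/slot pred",[(proj(c,H+u*r)*1.5).round(1) for r in(.028,.034,.0455,.048)])
f=np.array([proj(c,H+.0455*np.array([np.cos(t),np.sin(t),0]))*1.5 for t in th]); print("rim L,R,top",f[:,0].min(),f[:,0].max(),f[:,1].min())
print("foot/stub",[(proj(c,H+[0.072*np.cos(np.radians(-11.1)),.072*np.sin(np.radians(-11.1)),-.049])*1.5).round()])
```

```text
lid centre in tool mm [ 4.95631681 -0.19700567 30.51491235] [-0.3  0.7 -4.3 -0.3  4.8 -1.3]
rib/slot pred [array([396.1, 240.8]), array([396.2, 229.2]), array([396.5, 206.6]), array([396.5, 201.5])]
rim L,R,top 309.89890342413923 481.12202497609246 206.5523387330062
foot/stub [array([508., 253.])]
```

Run:
```python
from h import *
im=cv2.imread("pics/w5.png")[160:300,270:540]
cv2.imwrite("pics/w5c.png",cv2.resize(im,None,fx=2.9,fy=2.9,interpolation=cv2.INTER_CUBIC))
```

```text
(no output)
```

View pics/w5c.png

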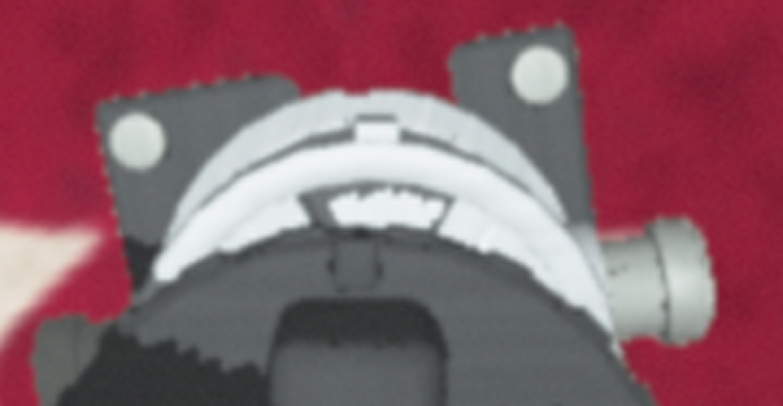

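Run:
```python
from h import *
import pickle
from scipy.optimize import least_squares
o,c,cs=pickle.load(open("w5.pkl","rb"))
q=lambda x,y:((270+x/2.9)/1.5,(160+y/2.9)/1.5)
H=np.array([.507,-.3307])
pts=np.array([onplane(c,q(*p),.085)[:2] for p in[(158,268),(205,205),(290,156),(377,140),(480,160),(560,225),(610,335)]])
s=least_squares(lambda v:np.hypot(*(pts-v[:2]).T)-v[2],[*H,.0455]); print("rim",s.x,(s.fun*1e3).round(1))
s2=least_squares(lambda v:np.hypot(*(pts-v[:2]).T)-.0455,H); print("rim fixed r",s2.x,(s2.fun*1e3).round(1))
C=H
for n,p,z in[("rib",(377,132),.083),("slotmid",(386,212),.080),("slotL",(318,205),.08),("slotR",(448,215),.08),("stub",(703,285),.036),("boltL",(138,140),.008),("boltR",(540,74),.008)]:
    w=onplane(c,q(*p),z)[:2]-C; print(n,(np.hypot(*w)*1e3).round(1),np.degrees(np.arctan2(w[1],w[0])).round(1))
```

```text
rim [ 0.50890368 -0.33049377  0.04392543] [ 0.1  0.1 -0.4 -0.1  0.4 -0.1 -0.1]
rim fixed r [ 0.50798278 -0.33225213] [-0.7 -0.1 -0.2  0.2  0.8 -0.1 -1. ]
rib 45.9 66.6
slotmid 31.5 62.2
slotL 33.6 83.8
slotR 34.3 43.1
stub 74.5 -13.9
boltL 64.0 123.9
boltR 66.2 31.5
```

Within the same picture the housing lies about 2.5 mm along +tool y from the lid's plane, and the lid sits about 4.5 mm along +x in the grip. I correct for both and go down.

Emit:
servo_tool --increments '[[[1.2, -0.35, 0.25, 1, 0.5], [1.2, -0.35, 0.25, 2, 0.5], [1.2, -0.35, 0.25, 3.5, 0.5], [1.2, -0.35, 0.25, 4.5, 0.5], [1.2, -0.35, 0.25, 4.5, 0.5]]]' --newtons 80

```text
t: 11.9
tool_pos: [0.5059, -0.3339, 0.1483]
tool_rot: [-2.589, -1.77, 0.002]
contact_force: [0.2, 0.4, -2.2]
opening: 0.016
grip_force: 83.5
```

Emit:
servo_tool --increments '[[[1.2, 0, 0, 0.3, 0], [1.2, 0, 0, 0.6, 0], [1.2, 0, 0, 0.9, 0], [1.2, 0, 0, 1.2, 0], [1.2, 0, 0, 1.2, 0]]]'

```text
t: 12.4
tool_pos: [0.5072, -0.3349, 0.1394]
tool_rot: [-2.593, -1.773, 0.0]
contact_force: [-0.3, -0.3, -1.6]
opening: 0.0162
grip_force: 83.5
```

Run:
```python
from h import *
to(.5071,-.335,.12,68.8); print(ctrl.get_obs()["wrist_torque"])
```

```text
t 12.4 pos [ 0.5072 -0.3349  0.1394] yaw 68.73 down [-5.e-04  4.e-04 -1.e+00] q6 -0.33 | shift [-0.01 -0.    1.94] turn -0.07 open 0.0162 F [-0.3 -0.3 -1.6]
[ 9.91861944e-05  4.65326756e-02 -5.98199760e-02]
```

Emit:
servo_tool --increments '[[[1.2, 0, 0, 0.2, 0], [1.2, 0, 0, 0.4, 0], [1.2, 0, 0, 0.6, 0], [1.2, 0, 0, 0.6, 0]]]'

```text
t: 12.8
tool_pos: [0.5075, -0.3352, 0.1339]
tool_rot: [2.593, 1.773, 0.0]
contact_force: [0.1, -0.2, -1.2]
opening: 0.0158
grip_force: 83.6
```

Emit:
servo_tool --increments '[[[1.2, 0, 0, 0.2, 0], [1.2, 0, 0, 0.4, 0], [1.2, 0, 0, 0.4, 0]]]'

```text
t: 13.1
tool_pos: [0.5077, -0.3354, 0.1305]
tool_rot: [2.592, 1.773, 0.0]
contact_force: [-0.5, 1.3, 4.5]
opening: 0.016
grip_force: 84.4
```

Emit:
servo_tool --increments '[[[1.2, 0, 0, 0.15, 0], [1.2, 0, 0, 0.3, 0], [1.2, 0, 0, 0.3, 0], [1.2, 0, 0, 0.3, 0]]]'

```text
t: 13.5
tool_pos: [0.5077, -0.3354, 0.1275]
tool_rot: [2.592, 1.773, 0.0]
contact_force: [-0.3, 1.5, 5.4]
opening: 0.0164
grip_force: 84.6
```

Run:
```python
from h import *
to(.5071,-.335,.12,68.8); print(ctrl.get_obs()["wrist_torque"])
```

```text
t 13.5 pos [ 0.5077 -0.3354  0.1275] yaw 68.73 down [ 9.e-04 -8.e-04 -1.e+00] q6 -0.33 | shift [ 0.02 -0.07  0.75] turn -0.07 open 0.0164 F [-0.3  1.5  5.4]
[ 0.10192172  0.1925733  -0.04013463]
```

Emit:
servo_tool --increments '[[[1.2, 0, 0, 0.2, 0], [1.2, 0, 0, 0.4, 0], [1.2, 0, 0, 0.6, 0], [1.2, 0, 0, 0.7, 0], [1.2, 0, 0, 0.7, 0]]]'

```text
t: 14.0
tool_pos: [0.5077, -0.3354, 0.121]
tool_rot: [2.592, 1.773, 0.0]
contact_force: [-3.3, 2.2, 8.6]
opening: 0.0162
grip_force: 84.9
```

Emit:
servo_tool --increments '[[[1.2, 0, 0, 0.05, 0], [1.2, 0, 0, 0.1, 0], [1.2, 0, 0, 0.1, 0]]]'

```text
t: 14.3
tool_pos: [0.5077, -0.3355, 0.1203]
tool_rot: [2.592, 1.773, 0.0]
contact_force: [-2.1, 3.0, 8.5]
opening: 0.0159
grip_force: 85.0
```

Emit:
servo_tool --increments '[[[1.2, 0, -0.03, 0.05, 4], [1.2, 0.005, -0.06, 0.05, 8], [1.2, 0.01, -0.09, 0.05, 12], [1.2, 0.02, -0.12, 0.05, 16], [1.2, 0.03, -0.15, 0.05, 20]]]'

```text
t: 14.8
tool_pos: [0.5074, -0.3357, 0.1207]
tool_rot: [2.859, 1.29, 0.003]
contact_force: [-0.3, -0.3, 8.9]
opening: 0.0158
grip_force: 85.1
```

Run:
```python
from h import *
to(.5071,-.335,.12,-11.2); o=ctrl.get_obs(); print(o["wrist_torque"],o["grip_force"])
```

```text
t 14.8 pos [ 0.5074 -0.3357  0.1207] yaw 48.57 down [ 0.0035 -0.0036 -1.    ] q6 0.02 | shift [ 0.03 -0.07  0.07] turn 59.77 open 0.0158 F [-0.3 -0.3  8.9]
[-0.04279551  0.14370797  0.05269257] 85.05246162414551
```

Turning freely. Continuing about the lid's axis.

Emit:
servo_tool --increments '[[[1.2, 0, -0.03, 0, 4], [1.2, 0.005, -0.06, 0, 8], [1.2, 0.01, -0.09, 0, 12], [1.2, 0.02, -0.12, 0, 16], [1.2, 0.03, -0.15, 0, 20]]]'

```text
t: 15.3
tool_pos: [0.5064, -0.3346, 0.1207]
tool_rot: [3.04, 0.774, 0.004]
contact_force: [-0.4, -1.1, 8.6]
opening: 0.0162
grip_force: 85.1
```

Emit:
servo_tool --increments '[[[1.2, 0, -0.03, 0, 4], [1.2, 0.005, -0.06, 0, 8], [1.2, 0.01, -0.09, 0, 12], [1.2, 0.02, -0.12, 0, 16], [1.2, 0.03, -0.15, 0, 20]]]'

```text
t: 15.8
tool_pos: [0.506, -0.3331, 0.1207]
tool_rot: [3.129, 0.234, 0.005]
contact_force: [-0.4, -0.6, 8.0]
opening: 0.0161
grip_force: 85.0
```

Run:
```python
from h import *
to(.5071,-.335,.12,-11.2); o=ctrl.get_obs(); print(o["wrist_torque"],o["grip_force"])
```

```text
t 15.8 pos [ 0.506  -0.3331  0.1207] yaw 8.56 down [ 0.0036 -0.0037 -1.    ] q6 0.72 | shift [0.08 0.2  0.07] turn 19.76 open 0.0161 F [-0.4 -0.6  8. ]
[-0.07561029  0.13834467  0.0504897 ] 85.02613306045532
```

Emit:
servo_tool --increments '[[[1.2, 0, -0.03, 0, 4], [1.2, 0.005, -0.06, 0, 8], [1.2, 0.01, -0.09, 0, 12], [1.2, 0.02, -0.12, 0, 16], [1.2, 0.03, -0.15, 0, 20]]]'

```text
t: 16.3
tool_pos: [0.5061, -0.3315, 0.1207]
tool_rot: [3.123, -0.313, 0.006]
contact_force: [-0.1, -0.5, 8.8]
opening: 0.0163
grip_force: 85.0
```

Emit:
servo_tool --increments '[[[1.2, 0, 0, 0, 0], [1.2, 0, 0, -0.2, 0], [1.2, 0, 0, -0.4, 0], [1.2, 0, 0, -0.5, 0], [1.2, 0, 0, -0.5, 0]]]'

```text
t: 16.8
tool_pos: [0.5059, -0.3311, 0.1251]
tool_rot: [3.124, -0.308, 0.005]
contact_force: [-0.1, -0.2, 6.0]
opening: 0.0163
grip_force: 84.7
```

Run:
```python
from h import *
to(.5071,-.335,.127,-11.2); o=ctrl.get_obs(); print(o["wrist_torque"],o["grip_force"])
```

```text
t 16.8 pos [ 0.5059 -0.3311  0.1251] yaw -11.27 down [ 0.0031 -0.0026 -1.    ] q6 1.07 | shift [ 0.2   0.36 -0.19] turn -0.07 open 0.0163 F [-0.1 -0.2  6. ]
[0.01804959 0.05909557 0.13308005] 84.72541809082031
```

Emit:
servo_tool --increments '[[[1.2, 0, 0, -0.1, 0], [1.2, 0, 0, -0.2, 0], [1.2, 0, 0, -0.3, 0], [1.2, 0, 0, -0.3, 0]]]'

```text
t: 17.2
tool_pos: [0.5056, -0.3308, 0.1276]
tool_rot: [3.125, -0.308, 0.004]
contact_force: [-0.4, 0.4, 5.0]
opening: 0.0159
grip_force: 84.6
```

Emit:
servo_tool --increments '[[[1.2, 0, 0, -0.1, 0], [1.2, 0, 0, -0.2, 0], [1.2, 0, 0, -0.2, 0]]]'

```text
t: 17.5
tool_pos: [0.5054, -0.3306, 0.1286]
tool_rot: [3.125, -0.308, 0.003]
contact_force: [1.9, -1.8, 3.3]
opening: 0.016
grip_force: 84.2
```

Emit:
servo_tool --increments '[[[1.2, 0, 0, -0.1, 0], [1.2, 0, 0, -0.15, 0], [1.2, 0, 0, -0.15, 0]]]'

```text
t: 17.8
tool_pos: [0.5052, -0.3305, 0.1288]
tool_rot: [3.125, -0.309, 0.003]
contact_force: [5.6, -4.3, -3.4]
opening: 0.0161
grip_force: 83.4
```

Emit:
servo_tool --increments '[[[4, 0, 0, 0, 0], [4, 0, 0, 0, 0], [4, 0, 0, 0, 0], [4, 0, 0, 0, 0]]]'

```text
t: 18.2
tool_pos: [0.5045, -0.3299, 0.1296]
tool_rot: [-3.126, 0.308, 0.001]
contact_force: [0.0, -0.9, -0.3]
opening: 0.0399
grip_force: 0.0
```

Emit:
servo_tool --increments '[[[4, 0, 0, -2, 0], [4, 0, 0, -5, 0], [4, 0, 0, -9, 0], [4, -4, 0, -11, 0], [4, -7, 0, -11, 0]]]'

```text
t: 18.7
tool_pos: [0.4367, -0.3175, 0.2447]
tool_rot: [3.122, -0.307, 0.009]
contact_force: [0.0, -0.2, 1.4]
opening: 0.0399
grip_force: 0.0
```

Run:
```python
from h import *
import pickle
o,d=snap("wrist","w6.png",None,1.5); c=cam(d,o)
to(.5071,-.335,.127,-11.2,o)
H=np.array([.5085,-.331,.085]); a=np.radians(-11.2); u=np.array([np.cos(a),np.sin(a),0])
for n,z,r in(("bar ends locked",.037,.033),("bar unlocked",.042,.033),("stub",-.049,.072)): print(n,[(proj(c,H+[0,0,z]+s*r*u)*1.5).round() for s in(1,-1)])
for z in(.015,.020):
    f=np.array([proj(c,H+[.04*np.cos(t),.04*np.sin(t),z])*1.5 for t in np.linspace(0,6.28,200)]); print("flange",z,f.min(0).round(),f.max(0).round())
```

```text
t 18.7 pos [ 0.4367 -0.3175  0.2447] yaw -11.23 down [ 0.0051 -0.0053 -1.    ] q6 1.0 | shift [ 7.18  0.3  11.81] turn -0.03 open 0.0399 F [ 0.  -0.2  1.4]
bar ends locked [array([392.,  80.]), array([392., 214.])]
bar unlocked [array([392.,  78.]), array([392., 215.])]
stub [array([392.,  39.]), array([391., 255.])]
flange 0.015 [320.  73.] [463. 222.]
flange 0.02 [319.  71.] [464. 223.]
```

View pics/w6.png

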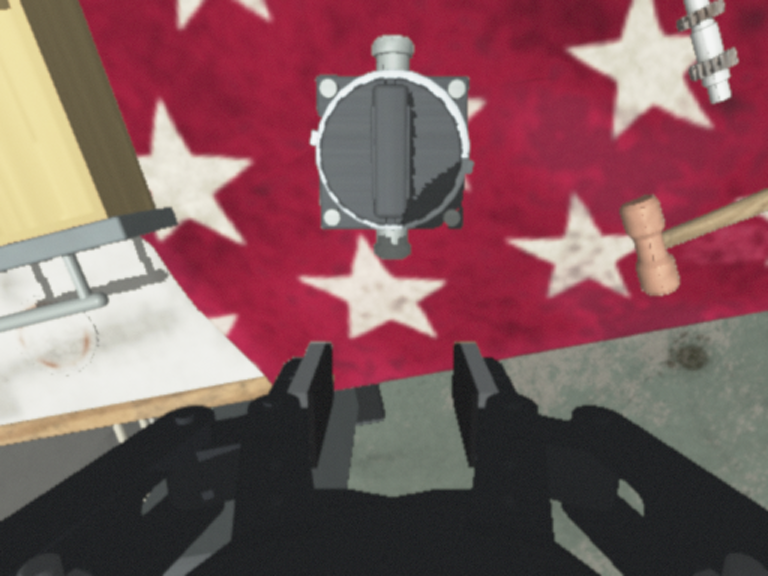

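The wrist view shows the bar (column 392, rows 85–218) in line with both stubs (392, 45) and (392, 245), and the lid level and concentric. The upward pull met a firm stop, so the lid is locked. I hand in.

```bash
python3 -c "
from station import ctrl
print(ctrl.finish_job())"
```

```text
the job is handed in; nothing more can be done
None
```

The drawer is pulled out to its stop, and the filter lid is seated, turned 80° clockwise in line with the pipe stubs and locked; I handed the job in at 18.7 s of the 61 s allowed, and the hand-in gave no verdict.

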